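Tare the craft-table scale through its guarded key well

TASK

Tare the scale with the pot of caps left standing on its pan: with a fingertip push the green guard all the way open, reach into the well and press the sunken green key fully down, holding it there for a good second, then let it rise and push the green guard fully shut again. Only push and press, gently: do not pinch the guard, leave the red guard and red key alone, and do not lift or shift the pot or anything else on the table.

Things in the scene. Friction and masses are not known exactly. Their poses are not given: they have to be found in the camera images.
- scale: White bench scale, fixed. Origin on the table, midway between its two key wells; its x points to the display (away from the robot at yaw 0), y left, z up. Console 255 mm (x -60 to 195) by 200 mm (y -100 to 100), display hump (x 125 to 180) 58 mm high. Two grey key blocks stand side by side on it at y +45 and -45; which is on which side varies. Blocks and guards keep the scale's axes.
- pan (a point): Centre of the top of the scale's steel weighing pan, 220 x 210 mm, 45 mm above the table; at x 50, y -235 mm in the scale's axes.
- tare_well (a point): Centre of the mouth of the TARE well (green guard), level with the block's top face, 65 mm above the table. Square hole 48 x 48 mm, sides along the scale's x and y. The round green key, 32 mm across, sits at its centre, its top 15 mm below the mouth. The block spans x -36 to 104, y -40 to 40 mm from here; rails 4 mm high run along its long edges, 33 to 38 mm either side.
- tare_key (a joint): Green tare key: 0 up, 0.006 m fully down. Sprung: 2 N starts it, 5 N holds it fully down; it rises by itself when let go.
- tare_key_top (a point): Centre of the green key's top face (50 mm above the table when up); z up.
- tare_guard (a joint): Green sliding guard: 0 = fully shut over the well, 0.056 m = fully open against its stop. Opens along the scale's +x, towards the display; about 1 N of friction, no spring, stays where left. It may start up to 12 mm ajar.
- tare_ridge (a point): Top centre of the upright push ridge on the green guard, axes as the scale's. Ridge 10 mm thick (x), 44 mm wide (y), 20 mm tall above the plate. When shut it stands 18 mm towards the display from the well's centre. Guard plate 54 x 60 mm, 4 mm thick, lying on the block: plate top 69.5 mm, ridge top 89.5 mm above the table.
- off_well (a point): Centre of the mouth of the other, power-off well (red guard), 65 mm above the table; its block, key and guard are the same as the tare's in size and motion but red.
- off_key (a joint): Red power-off key: 0 up, 0.006 m fully down. Not to be pressed.
- off_guard (a joint): Red guard: 0 shut, 0.056 m open. Not to be moved. It may start up to 12 mm ajar.
- off_ridge (a point): Top centre of the red guard's ridge, like the green one's.
- caps_pot_mid (a point): Terracotta pot of bottle caps on the weighing pan, loose, 104 mm across, 80 mm tall; point at its centre, half-way up.
- marker_cup_mid (a point): Green cup of markers, loose, 72 mm across, 100 mm tall, markers to 150 mm; point at the cup's centre, half-way up.
- glue_mid (a point): White glue bottle with orange cap, loose, 44 mm across, 110 mm tall, standing left of the scale; point at its centre.
- paint_mid (a point): Yellow paint jar, loose, 52 mm across, 60 mm tall; point at its centre.
- tape_mid (a point): Roll of blue tape lying flat, loose, 76 mm across, 24 mm tall; point at its centre.
Not all that is in view belongs to the job. What is shaped like the part that bears caps_pot_mid but yellow is not meant.

How it is judged:
By the outcome, as a careful person would: the job done as asked, in the order asked, and still so for the second after the job is handed in, with the robot touching nothing.
It also fails if it takes over 48 s, if anything falls off the work surface, if the arm or the gripper's body presses on something with over 40 N, if the wrist force passes 120 N, or if a joint passes its speed limit or range.

ROBOT

A 6-joint arm with a two-finger parallel gripper is mounted at the origin on the work surface. World frame = base frame: x ahead of the robot, y to its left, z up, the work surface at z = 0. Lengths are in m, angles in rad, forces in N, time in s.
With the tool pointing down it reaches from about 0.275 to 0.825 m from the base axis. Payload 4.9 kg.
Tool frame: the origin (TCP) lies midway between the tips of the shut fingers; the grasp point (between the pads) lies 19 mm behind it; z points along the fingers, y is the line along which they close (so a half turn about z gives the same grasp; the last joint's range is limited). The gripper opens to 85 mm and grips with 20 to 120 N. Pads are 22 mm wide; open, the fingers measure 114 mm over their backs; the gripper's body (76 mm by 85 mm) begins 54 mm behind the grasp point. The pads swing forward as they close: fully open they stand 13 mm farther back than shut.
Start: joints at [-1.247, 0.326, -0.193, 1.052, 0, 1.437], TCP at [0.243, -0.493, 0.196] pointing down, gripper open.
Joint ranges: [-2.65, 2.65], [-0.97, 1.79], [-1.3, 1.35], [-1.93, 2.1], [-1.47, 1.37], [-3.14, 3.14]. Speed limits (rad/s): [2.57, 2.57, 3.14, 3.14, 3.14, 3.14].

INTERFACE

Orientations are given as a 3x3 rotation matrix whose columns are the frame's x, y, z axes.
In Python, from workcell import monitor, vision, ticket, spotter gives the robot as it stands. The module is installed in compiled form; this text tells all that it offers.
- The arm moves only by the tool send_rows, never from a script. Its arguments are lists of equal length, an entry for each row: "claw": the opening, from -1 (shut) to 1 (fully open); "translation": the shift along the tool's x, y, z in mm, a list of three; "twist": the turn about the tool's z in degrees. In form: {"claw": [claw, ...], "translation": [[tx, ty, tz], ...], "twist": [twist, ...]}. A call has exactly 10 rows; each row shifts and turns the commanded pose from where the row before left it, along the tool's axes as they then stand; what a row does not reach is not made up. A row lasts 1/10 s, in which the tool goes at most 50 mm and 8.59 degrees, less where a joint would pass 70% of its speed; a pose out of reach is approached as far as the arm can. A call is refused whole if a number of a shift passes 50 or a number of a turn 8.59, either way. A call with a gripper value outside its range is refused whole. The fingers move at their own pace and stop on an object; "squeeze" is the grip in N (left out, the last holds). Time passes only in rows, so rows that do not move let the fingers close, or fill a call up. It gives the time, the measured TCP pose, the force, the opening and the grip force at its end, in the units of the state.
- monitor.get_state(): the state, without advancing time (a new reading comes with each control period).
- vision.grab_frame(name): name is "side" or "top"; returns a dict with "color" (480x640x3 uint8, blue, green, red), "depth" (480x640 float32, m along the optical axis (not along the pixel's ray), 0 where there is no reading), "K" (3x3 intrinsics, pixels), "rvec" (rotation vector, rad) and "tvec" (3), from world to camera coordinates, as OpenCV has them. Camera axes: x right, y down, z forward; pixel columns grow to the right and rows downward; lengths in m; the calibration is good to about 2 mm. A picture is of the moment at which its call begins.
- ticket.job_done(): hands the job in; it is judged then, once.
Trained networks look in the newest picture that a camera, given by its name, has taken for a name from the list of things; names that differ only in an ending like _2 or _b are one class to them, and where a whole thing is asked for, a point or a joint stands for the part that bears it (a point fixed in the world has none). Each returns a list of dicts, best first, with "p" (0 to 1); they miss things now and then, are a little off and sometimes report something else, mostly with a low value. They report only what shows in the picture. A call takes as long as a camera call. They do not tell look-alikes from the thing itself.
- spotter.recognise(target, camera): "rect" ([left, top, width, height] in pixels, round what is visible of it).
- spotter.cut_out(target, camera): "region" (480x640 bool, what is visible of it) and "rect" ([left, top, width, height] in pixels, round what is visible of it).
- spotter.landmark_of(target, camera): "position" ([column, row] in pixels: a listed point, or the origin of a listed thing).
The state is a dict: "t": time; "joint_pos": joint angles; "joint_velocities": joint speeds; "joint_torque": joint torques, N m; "ee_pos": TCP position; "ee_rot": TCP orientation; "ft_force": force on the tool from outside, world axes, zero at the start; "torque": the same for the moment, N m; "grip_width": finger opening in m; "grasp_force": force on a finger pad.
Only numpy, scipy, OpenCV 4.12 (cv2) and the standard library are available. Lean on these libraries where they do the work, as an engineer would, in place of code of your own. Each camera call takes 0.05 s, during which the arm holds its last target. There are 200 camera calls.

## Working session

There is one attempt and no reset: what is moved stays moved. The work goes in short steps, Python scripts to look and compute and a tool call to move; the robot and the scene stay as the last step left them, time stands still between calls to the robot, and variables do not carry over. Pictures are saved under pics/ and viewed, at most 10 in all, crops included, and the job is handed in when it is done.

Besides the shell and the picture viewer there is one more tool, called as name(argument=value, ...) on one line, values as JSON. send_rows: Moves the arm, as the interface text tells. Its arguments: {"type":"object","properties":{"claw":{"type":"array"},"translation":{"type":"array"},"twist":{"type":"array"},"squeeze":{"type":"number"}},"required":["claw","translation","twist"]}

```bash
mkdir -p pics
cat > h.py <<'E'
import numpy as np, cv2
from workcell import monitor, vision, ticket, spotter
def px2w(f,u,v,z=None):
    R=cv2.Rodrigues(np.array(f["rvec"],float))[0];t=np.array(f["tvec"],float).ravel();K=f["K"]
    ray=R.T@np.linalg.inv(K)@np.array([u,v,1.]);c=-R.T@t
    if z is None:
        d=f["depth"][int(round(v)),int(round(u))];return c+ray*d
    return c+ray*(z-c[2])/ray[2]
def w2px(f,p):
    return cv2.projectPoints(np.array(p,float).reshape(-1,3),np.array(f["rvec"],float),np.array(f["tvec"],float),f["K"],None)[0].reshape(-1,2)
E
cat > m.py <<'E'
from h import *
np.set_printoptions(precision=4,suppress=True)
Z=dict(tare_ridge=.0895,off_ridge=.0895,tare_well=.065,off_well=.065,pan=.045,scale=0,caps_pot_mid=.04+.045,marker_cup_mid=.05,glue_mid=.055,paint_mid=.03,tape_mid=.012)
for c in("top","side"):
    f=vision.grab_frame(c);cv2.imwrite(f"pics/{c}0.png",f["color"])
    for n,z in Z.items():
        for r in spotter.landmark_of(n,c)[:2]:
            u,v=r["position"];print(c,n,round(r["p"],2),np.round([u,v]),px2w(f,u,v,z))
s=monitor.get_state();print(s["t"],s["ee_pos"],s["ee_rot"],s["ft_force"],s["grip_width"])
E
python3 m.py
```

```text
top tare_ridge 0.72 [280. 252.] [0.5429 0.182  0.0895]
top off_ridge 0.65 [322. 250.] [0.5481 0.0879 0.0895]
top off_well 0.93 [321. 262.] [0.5235 0.0892 0.065 ]
top pan 0.69 [385. 324.] [ 0.3853 -0.0595  0.045 ]
top pan 0.62 [320. 251.] [0.5545 0.0909 0.045 ]
top scale 0.82 [301. 268.] [0.5202 0.1371 0.    ]
top caps_pot_mid 0.96 [335. 332.] [0.3648 0.0567 0.085 ]
top caps_pot_mid 0.9 [400. 236.] [ 0.5834 -0.0925  0.085 ]
top marker_cup_mid 0.91 [170. 227.] [0.6068 0.4485 0.05  ]
top glue_mid 0.95 [217. 267.] [0.5124 0.3303 0.055 ]
top glue_mid 0.51 [238. 317.] [0.397  0.2785 0.055 ]
top paint_mid 0.61 [388. 320.] [ 0.3933 -0.0684  0.03  ]
top tape_mid 0.68 [234. 317.] [0.3994 0.2923 0.012 ]
side tare_ridge 0.71 [309. 292.] [0.5441 0.1788 0.0895]
side off_ridge 0.86 [317. 256.] [0.5426 0.0928 0.0895]
side tare_well 0.7 [323. 303.] [0.5181 0.1798 0.065 ]
side off_well 0.7 [328. 265.] [0.5208 0.0888 0.065 ]
side pan 0.63 [309. 205.] [ 0.5874 -0.1001  0.045 ]
side pan 0.34 [235. 454.] [0.6073 0.447  0.045 ]
side caps_pot_mid 0.93 [306. 152.] [ 0.6184 -0.2422  0.085 ]
side caps_pot_mid 0.75 [406. 270.] [0.3777 0.0972 0.085 ]
side marker_cup_mid 0.95 [231. 455.] [0.6106 0.4519 0.05  ]
side glue_mid 0.91 [315. 384.] [0.5102 0.328  0.055 ]
side paint_mid 0.72 [398. 230.] [ 0.3889 -0.0659  0.03  ]
side tape_mid 0.81 [384. 385.] [0.4008 0.2902 0.012 ]
1.2 [ 0.2431 -0.4934  0.1957] [[ 0.897  0.442  0.   ]
 [ 0.442 -0.897 -0.   ]
 [ 0.     0.    -1.   ]] [ 0.8511 -0.0571 -0.5124] 0.08551041376748035
```

View pics/top0.png

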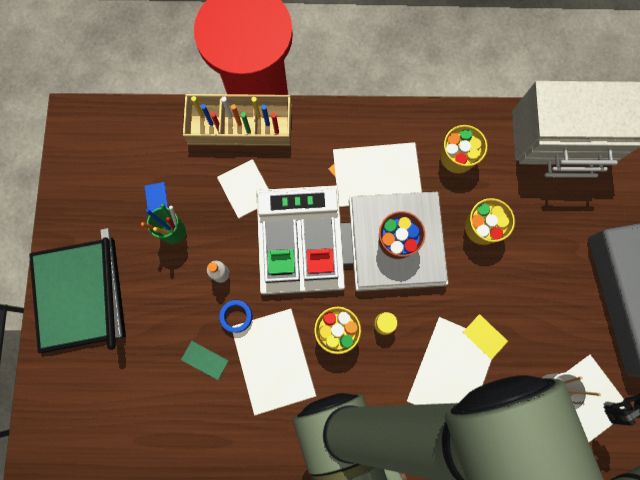

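View pics/side0.png

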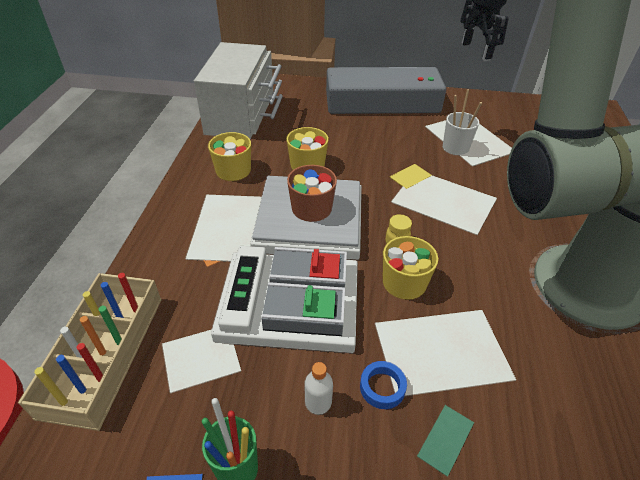

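Top view: green guard and key block on the left of the scale (~281,262), red on the right (~320,261). The terracotta pot is on the pan (~400,236), and the yellow pots are look-alikes. Side view: green ridge at ~(309,297). Next I'll refine the ridge, scale yaw and ajar amount using depth.

```bash
cat > r.py <<'E'
from h import *
np.set_printoptions(precision=4,suppress=True)
def cloud(f):
    R=cv2.Rodrigues(np.array(f["rvec"],float))[0];t=np.array(f["tvec"],float).ravel();K=f["K"]
    v,u=np.mgrid[:480,:640];d=f["depth"]
    P=np.stack([(u-K[0,2])*d/K[0,0],(v-K[1,2])*d/K[1,1],d],-1)
    return (P-t)@R
def go():
  for c in("top","side"):
    f=vision.grab_frame(c);W=cloud(f);h=cv2.cvtColor(f["color"],cv2.COLOR_BGR2HSV)
    x,y,z=W[...,0],W[...,1],W[...,2];roi=(x>.42)&(x<.75)&(y>.02)&(y<.25)&(f["depth"]>0)
    for n,m in(("green",(h[...,0]>45)&(h[...,0]<75)&(h[...,1]>100)),("red",((h[...,0]<8)|(h[...,0]>172))&(h[...,1]>120))):
        for k,lo,hi in(("ridge",.083,.096),("plate",.064,.076),("key",.04,.056)):
            s=roi&m&(z>lo)&(z<hi)&(x<.66)
            if s.sum()>4:
                Q=W[s];r=cv2.minAreaRect((Q[:,:2]*1000).astype(np.float32));print(c,n,k,s.sum(),Q.mean(0),"minrect",np.round(r[0],1),np.round(r[1],1),round(r[2],1))
    s=(x>.4)&(x<.8)&(y>.02)&(y<.27)&(z>.012)&(z<.08)
    lab=cv2.connectedComponents(s.astype(np.uint8))
    r=cv2.minAreaRect((W[s][:,:2]*1000).astype(np.float32));print(c,"console",r)
    s=(z>.035)&(z<.055)&(x>.42)&(x<.75)&(y<-.0)&(y>-.25)&(h[...,1]<60)
    r=cv2.minAreaRect((W[s][:,:2]*1000).astype(np.float32));print(c,"pan",r)
    g=f["color"][215:345,220:370] if c=="side" else f["color"][175:305,245:355]
    cv2.imwrite(f"pics/{c}_z.png",cv2.resize(g,None,fx=4,fy=4,interpolation=2))
go()
E
python3 r.py
```

```text
top green ridge 87 [0.5427 0.1839 0.0898] minrect [543.1 183.7] [ 9.6 43.5] 3.6
top green plate 485 [0.5207 0.1817 0.0703] minrect [524.9 182.3] [53.9 59.9] 4.0
top red ridge 86 [0.5453 0.0938 0.0902] minrect [545.2  93.8] [41.  11.1] 89.7
top red plate 492 [0.5227 0.0914 0.0701] minrect [527.2  92.2] [55.2 60. ] 4.3
top console ((576.831787109375, 143.55845642089844), (249.20823669433594, 352.7613830566406), 89.60022735595703)
top pan ((586.2454833984375, -96.85846710205078), (227.88526916503906, 207.06919860839844), 3.4426538944244385)
side green ridge 126 [0.5431 0.1857 0.0884] minrect [543.2 183.4] [10.1 45.2] 3.6
side green plate 739 [0.5218 0.1847 0.069 ] minrect [525.4 182.3] [53.7 62. ] 4.2
side red ridge 102 [0.5453 0.0959 0.0884] minrect [545.7  94.1] [ 9.8 43.7] 3.9
side red plate 598 [0.5242 0.0946 0.069 ] minrect [527.8  92.1] [53.5 61.4] 3.7
side console ((560.7324829101562, 144.93690490722656), (249.54466247558594, 321.75341796875), 89.91146087646484)
side pan ((587.1621704101562, -97.39445495605469), (219.7207794189453, 208.4800262451172), 3.834007740020752)
```

View pics/top_z.png

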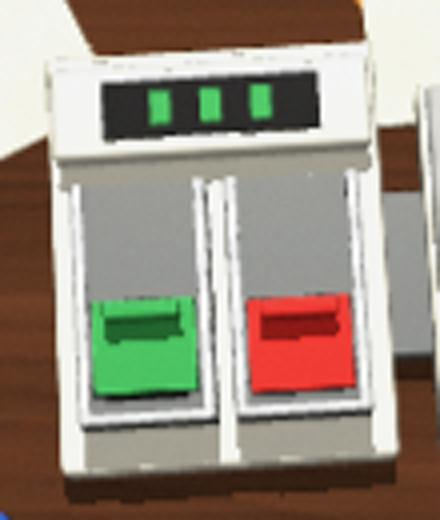

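View pics/side_z.png

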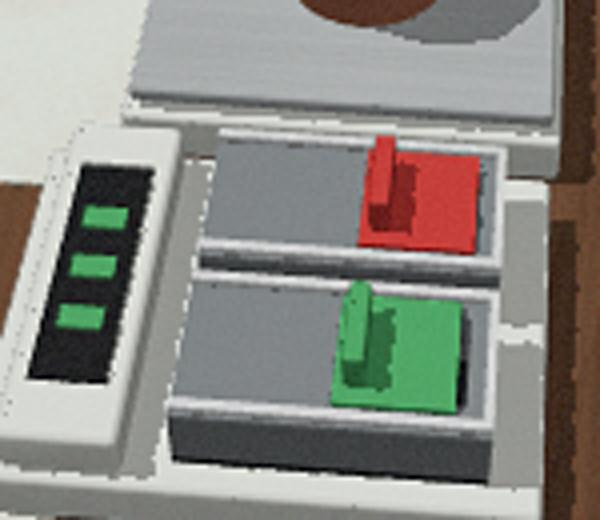

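Pictures: green guard at top crop (145,345) and side crop (400,355). It is slightly ajar, about 7 mm, with a thin dark strip of well showing at its near edge. The scale yaw is about 3.9°. I'll plan the transit in tool axes.

```bash
cat > p.py <<'E'
import numpy as np
p=np.array([.2431,-.4934])*1000;psi=np.degrees(np.arctan2(.442,.897));g=np.array([519.2,182.0]);N=20
rows=[]
tw=-7.9
for i in range(N):
    d=(g-p)/(N-i);c,s=np.cos(np.radians(psi)),np.sin(np.radians(psi))
    t=np.round([d@[c,s],d@[s,-c]]);rows.append([int(t[0]),int(t[1]),0]);p=p+t[0]*np.array([c,s])+t[1]*np.array([s,-c]);psi-=tw
print(rows[:10]);print(rows[10:]);print(p,psi)
E
python3 p.py
```

```text
[[27, -24, 0], [30, -20, 0], [33, -16, 0], [35, -11, 0], [36, -6, 0], [36, -1, 0], [36, 4, 0], [36, 9, 0], [34, 13, 0], [32, 18, 0]]
[[29, 22, 0], [26, 26, 0], [22, 29, 0], [18, 32, 0], [13, 34, 0], [8, 36, 0], [3, 36, 0], [-2, 36, 0], [-7, 36, 0], [-11, 35, 0]]
[518.98529318 182.00901745] 184.2319399331567
```

send_rows(claw=[-1,-1,-1,-1,-1,-1,-1,-1,-1,-1], translation=[[27,-24,0],[30,-20,0],[33,-16,0],[35,-11,0],[36,-6,0],[36,-1,0],[36,4,0],[36,9,0],[34,13,0],[32,18,0]], twist=[-7.9,-7.9,-7.9,-7.9,-7.9,-7.9,-7.9,-7.9,-7.9,-7.9], squeeze=20)

```text
t: 2.3
ee_pos: [0.3819, -0.1549, 0.1959]
ee_rot: [[-0.268, 0.963, 0.001], [0.963, 0.268, -0.0], [-0.001, 0.001, -1.0]]
ft_force: [1.0, -0.5, 0.3]
grip_width: -0.0002
grasp_force: 0.0
```

send_rows(claw=[-1,-1,-1,-1,-1,-1,-1,-1,-1,-1], translation=[[29,22,0],[26,26,0],[22,29,0],[18,32,0],[13,34,0],[8,36,0],[3,36,0],[-2,36,0],[-7,36,0],[-11,35,0]], twist=[-7.9,-7.9,-7.9,-7.9,-7.9,-7.9,-7.9,-7.9,-7.9,-7.9])

```text
t: 3.3
ee_pos: [0.5195, 0.1835, 0.1957]
ee_rot: [[-0.997, -0.08, 0.0], [-0.08, 0.997, -0.0], [-0.0, -0.0, -1.0]]
ft_force: [0.4, -0.5, 1.2]
grip_width: 0.0002
grasp_force: 0.0
```

send_rows(claw=[-1,-1,-1,-1,-1,-1,-1,-1,-1,-1], translation=[[0,0,20],[0,0,25],[0,0,25],[0,0,20],[0,0,14],[0,0,8],[0,0,4],[0,0,2],[0,0,0],[0,0,0]], twist=[0.5,0,0,0,0,0,0,0,0,0])

```text
t: 4.3
ee_pos: [0.5196, 0.1821, 0.0783]
ee_rot: [[-0.998, -0.065, 0.001], [-0.065, 0.998, 0.0], [-0.001, 0.0, -1.0]]
ft_force: [0.2, -0.7, 0.2]
grip_width: -0.0001
grasp_force: 0.0
```

send_rows(claw=[-1,-1,-1,-1,-1,-1,-1,-1,-1,-1], translation=[[-3,0,0],[-3,0,0],[-5,0,0],[-6,0,0],[-6,0,0],[-6,0,0],[-6,0,0],[-6,0,0],[-5,0,0],[-4,0,0]], twist=[0,0,0,0,0,0,0,0,0,0])

```text
t: 5.3
ee_pos: [0.5694, 0.1853, 0.0776]
ee_rot: [[-0.998, -0.065, 0.0], [-0.065, 0.998, -0.0], [-0.0, -0.0, -1.0]]
ft_force: [-0.0, 0.7, 0.2]
grip_width: 0.0004
grasp_force: 0.0
```

send_rows(claw=[-1,-1,-1,-1,-1,-1,-1,-1,-1,-1], translation=[[-1,0,0],[-1,0,0],[-1,0,0],[-1,0,0],[-1,0,0],[0,0,0],[0,0,0],[0,0,0],[0,0,0],[0,0,0]], twist=[0,0,0,0,0,0,0,0,0,0])

```text
t: 6.3
ee_pos: [0.5739, 0.1856, 0.0777]
ee_rot: [[-0.998, -0.065, -0.0], [-0.065, 0.998, -0.0], [0.0, -0.0, -1.0]]
ft_force: [-0.3, -0.7, 0.2]
grip_width: -0.0001
grasp_force: 0.0
```

send_rows(claw=[-1,-1,-1,-1,-1,-1,-1,-1,-1,-1], translation=[[-1,0,0],[-1,0,0],[-1,0,0],[-0.5,0,0],[0,0,0],[0,0,0],[0,0,0],[0,0,0],[0,0,0],[0,0,0]], twist=[0,0,0,0,0,0,0,0,0,0])

```text
t: 7.3
ee_pos: [0.5774, 0.1858, 0.0777]
ee_rot: [[-0.998, -0.065, -0.0], [-0.065, 0.998, 0.0], [0.0, 0.0, -1.0]]
ft_force: [-0.4, -0.8, -0.0]
grip_width: 0.0003
grasp_force: 0.0
```

```bash
python3 r.py | grep green
```

```text
side green ridge 124 [0.543  0.1858 0.0884] minrect [543.2 183.6] [ 9.9 45.3] 3.4
side green plate 724 [0.522  0.1849 0.069 ] minrect [525.3 182.4] [53.7 61.3] 3.6
```

```bash
python3 -c "
from h import *
f=vision.grab_frame('side');print(monitor.get_state()['t'],w2px(f,monitor.get_state()['ee_pos']))
cv2.imwrite('pics/s2.png',cv2.resize(f['color'][150:350,200:450],None,fx=3,fy=3))"
```

```text
7.45 [[289.28828292 297.42357027]]
```

View pics/s2.png

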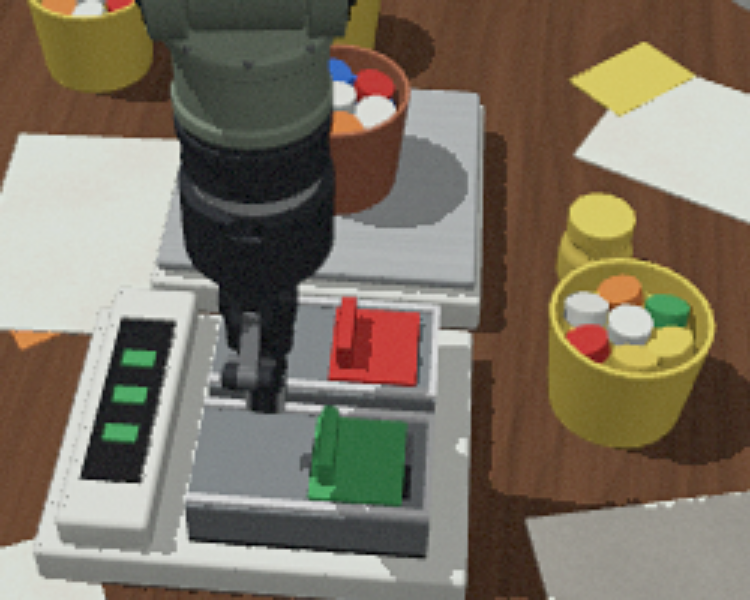

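The picture shows the guard unmoved and the finger past it: the visible tip is at crop (265,408), where the reported TCP should appear at (268,442). I'll measure where the tip really is.

```bash
python3 -c "
from r import *
print('---')
for c in('side','top'):
    f=vision.grab_frame(c);W=cloud(f);h=f['color'].max(-1)
    x,y,z=W[...,0],W[...,1],W[...,2]
    s=(x>.5)&(x<.66)&(y>.1)&(y<.26)&(z>.072)&(z<.25)&(f['depth']>0)
    hs=cv2.cvtColor(f['color'],cv2.COLOR_BGR2HSV);s&=~((hs[...,1]>110)&(z<.095))
    for a,b in((.072,.08),(.08,.09),(.09,.1),(.1,.11),(.11,.13),(.13,.16),(.16,.2)):
        q=W[s&(z>=a)&(z<b)]
        if len(q)>2: print(c,a,len(q),np.percentile(q,5,0),np.percentile(q,95,0))
s=monitor.get_state();print(s['ee_pos'],s['joint_pos'],s['ft_force'])
" | sed -n '/---/,$p'
```

```text
---
side 0.08 4 [0.5437 0.1605 0.0867] [0.5496 0.1652 0.0889]
side 0.11 63 [0.567  0.1826 0.1135] [0.5871 0.1993 0.1295]
side 0.13 47 [0.5656 0.1805 0.1307] [0.5838 0.1999 0.1573]
side 0.16 198 [0.5606 0.1927 0.1631] [0.5919 0.2432 0.1995]
top 0.072 10 [0.5748 0.1187 0.0724] [0.5931 0.1336 0.074 ]
top 0.16 3 [0.5721 0.1289 0.1968] [0.5934 0.1406 0.1969]
[0.5774 0.1858 0.0777] [ 0.1897  0.5262 -0.2005  0.8441  0.      0.1247] [-0.3341  0.376   0.5642]
```

```bash
python3 -c "
from h import *
f=vision.grab_frame('side')
print(w2px(f,[[.243,-.493,.196],[.243,-.493,.209],[.243,-.493,.231]]))
a=cv2.imread('pics/side0.png')[0:100,430:540];b=f['color'][200:320,220:360]
p=[w2px(f,[.5774,.1858,z])[0] for z in(.0777,.1,.12,.15)]
b=b.copy()
b=cv2.resize(b,None,fx=4,fy=4,interpolation=2)
for q in p: cv2.circle(b,tuple(int(round(4*k)) for k in (q-[220,200])),2,(255,0,255),-1)
a=cv2.resize(a,None,fx=2,fy=2)
out=np.zeros((480,800,3),np.uint8);out[:200,:220]=a;out[:480,230:790]=b
cv2.imwrite('pics/s3.png',cv2.convertScaleAbs(out,alpha=2,beta=20))"
```

```text
[[470.70307759  70.79377565]
 [471.98160222  65.75060477]
 [474.19181428  57.03237064]]
```

View pics/s3.png

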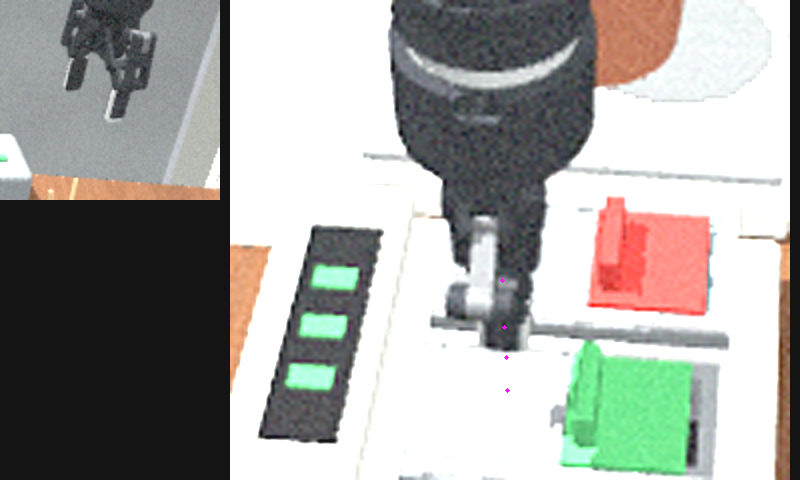

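The tip sits about 33 mm above the reported TCP, and the start picture shows the same offset. x and y agree, so the finger passed over the ridge without touching it. I'll go back, lower further and check with the camera.

send_rows(claw=[-1,-1,-1,-1,-1,-1,-1,-1,-1,-1], translation=[[8,0,0],[15,0,0],[15,0,0],[12,0,0],[8,0,0],[0,0,8],[0,0,8],[0,0,6],[0,0,4],[0,0,2]], twist=[0,0,0,0,0,0,0,0,0,0])

```text
t: 8.7
ee_pos: [0.5194, 0.1819, 0.0488]
ee_rot: [[-0.998, -0.065, -0.001], [-0.065, 0.998, -0.0], [0.001, -0.0, -1.0]]
ft_force: [0.7, -0.7, -0.1]
grip_width: -0.0
grasp_force: 0.0
```

```bash
cat > tip.py <<'E'
from r import *
print('---')
f=vision.grab_frame('side');W=cloud(f);hs=cv2.cvtColor(f['color'],cv2.COLOR_BGR2HSV)
s=monitor.get_state();e=s['ee_pos']
x,y,z=W[...,0],W[...,1],W[...,2]
m=(abs(x-e[0])<.018)&(y>e[1]-.02)&(y<e[1]+.025)&(z>.073)&(z<.16)&(hs[...,2]<110)&(hs[...,1]<110)
q=W[m];i=np.argsort(q[:,2])[:6];print(len(q));print(q[i]);print(e,s['ft_force'],s['t'])
E
python3 tip.py
```

```text
top red ridge 86 [0.5452 0.0943 0.0898] minrect [545.7  93.8] [11.2 41.6] 2.6
top red plate 493 [0.5231 0.0916 0.0703] minrect [526.6  91.9] [54.6 60.6] 4.9
top console ((584.7723999023438, 92.05352020263672), (374.8982238769531, 150.54054260253906), 2.7913408279418945)
top pan ((587.1578369140625, -98.35482025146484), (224.0843505859375, 205.58868408203125), 2.470813751220703)
side green ridge 127 [0.5426 0.186  0.0884] minrect [543.1 185.6] [29.5 39.6] 38.6
side green plate 566 [0.5213 0.1911 0.069 ] minrect [525.6 181.6] [53.9 62.6] 4.2
side red plate 90 [0.5137 0.1051 0.0689] minrect [527.2  99.8] [53.4 45.2] 3.7
side console ((560.8134765625, 144.9978485107422), (249.96533203125, 321.4679870605469), 89.9930648803711)
side pan ((586.8427734375, -98.23249053955078), (232.40576171875, 196.1582794189453), 0.10608471184968948)
---
158
[[0.5111 0.1871 0.0855]
 [0.5284 0.1877 0.0856]
 [0.5302 0.187  0.0871]
 [0.5112 0.1872 0.0885]
 [0.5094 0.1874 0.089 ]
 [0.5283 0.1886 0.0895]]
[0.5196 0.182  0.0495] [0.0765 0.8173 0.1714] 8.85
```

send_rows(claw=[-1,-1,-1,-1,-1,-1,-1,-1,-1,-1], translation=[[0,0,2],[0,0,2],[0,0,1],[0,0,1],[0,0,0],[-3,0,0],[-3,0,0],[-3,0,0],[-3,0,0],[0,0,0]], twist=[0,0,0,0,0,0,0,0,0,0])

```text
t: 9.85
ee_pos: [0.532, 0.1828, 0.0436]
ee_rot: [[-0.998, -0.065, 0.0], [-0.065, 0.998, 0.0], [-0.0, 0.0, -1.0]]
ft_force: [0.5, 0.7, 0.2]
grip_width: 0.0003
grasp_force: 0.0
```

```bash
python3 tip.py | grep -A9 -E "green|---"
```

```text
side green ridge 72 [0.5481 0.1939 0.0882] minrect [548.3 184.6] [10.2 44. ] 3.5
side green plate 570 [0.5248 0.1902 0.069 ] minrect [530.4 182.5] [53.7 61.4] 4.0
side red plate 225 [0.5103 0.098  0.0689] minrect [512.3  91.5] [22.5 60.2] 3.7
side console ((560.7505493164062, 145.00747680664062), (249.83682250976562, 321.2789306640625), 89.97112274169922)
side pan ((587.4548950195312, -96.34220886230469), (220.38461303710938, 207.15670776367188), 3.9247846603393555)
---
163
[[0.5406 0.1874 0.077 ]
 [0.5214 0.1869 0.0803]
 [0.5231 0.1875 0.0807]
 [0.5248 0.1878 0.0808]
 [0.542  0.1897 0.0826]
 [0.5402 0.1899 0.0832]]
[0.5317 0.1828 0.0437] [ 0.7399  0.3793 -0.2256] 10.0
```

The guard now moves with the finger (ridge x 543→548).

send_rows(claw=[-1,-1,-1,-1,-1,-1,-1,-1,-1,-1], translation=[[-3,0,0],[-4,0,0],[-5,0,0],[-5,0,0],[-5,0,0],[-5,0,0],[-5,0,0],[-4,0,0],[-3,0,0],[-2,0,0]], twist=[0,0,0,0,0,0,0,0,0,0])

```text
t: 11.0
ee_pos: [0.5727, 0.1856, 0.0436]
ee_rot: [[-0.998, -0.065, 0.0], [-0.065, 0.998, 0.0], [-0.0, 0.0, -1.0]]
ft_force: [-1.3, 0.3, -0.4]
grip_width: -0.0002
grasp_force: 0.6
```

send_rows(claw=[-1,-1,-1,-1,-1,-1,-1,-1,-1,-1], translation=[[-1,0,0],[-1,0,0],[-0.5,0,0],[-0.5,0,0],[-0.5,0,0],[0,0,0],[0,0,0],[0,0,0],[0,0,0],[0,0,0]], twist=[0,0,0,0,0,0,0,0,0,0])

```text
t: 12.0
ee_pos: [0.5756, 0.1857, 0.0436]
ee_rot: [[-0.998, -0.065, -0.001], [-0.065, 0.998, -0.0], [0.001, 0.0, -1.0]]
ft_force: [-2.7, -0.2, 1.9]
grip_width: 0.0001
grasp_force: 1.5
```

```bash
python3 tip.py | grep -A9 -E "green|---"
```

```text
side green ridge 64 [0.5903 0.1997 0.0884] minrect [582.5 198. ] [27.7 20.3] 4.1
side green plate 564 [0.5673 0.1929 0.0691] minrect [573.8 185.5] [53.7 61.5] 3.7
side green key 190 [0.5186 0.1811 0.0493] minrect [581.8 187. ] [157.2  28.1] 5.4
side red ridge 104 [0.5454 0.0963 0.0884] minrect [545.7  93.9] [ 9.8 47. ] 4.1
side red plate 592 [0.5241 0.0948 0.0691] minrect [527.8  91.5] [53.5 62.2] 3.7
side console ((560.6376953125, 144.9844970703125), (249.69517517089844, 321.3660888671875), 89.95018005371094)
side pan ((587.480224609375, -97.34326934814453), (220.2752685546875, 208.70968627929688), 3.900338888168335)
---
183
[[0.5682 0.1907 0.0785]
 [0.5837 0.192  0.0799]
 [0.5682 0.1904 0.081 ]
 [0.5664 0.1905 0.0815]
 [0.5854 0.1921 0.0825]
 [0.5647 0.1899 0.0838]]
[0.5756 0.1857 0.0436] [-3.8507  0.581   2.2248] 12.15
```

send_rows(claw=[-1,-1,-1,-1,-1,-1,-1,-1,-1,-1], translation=[[-0.5,0,0],[-0.5,0,0],[-0.5,0,0],[0,0,0],[2,0,0],[4,0,0],[8,0,0],[10,0,0],[14,0,0],[14,0,0]], twist=[0,0,0,0,0,0,0,0,0,0])

```text
t: 13.15
ee_pos: [0.5246, 0.1823, 0.0438]
ee_rot: [[-0.998, -0.065, 0.0], [-0.065, 0.998, -0.0], [-0.0, -0.0, -1.0]]
ft_force: [0.3, 0.4, -1.0]
grip_width: 0.0
grasp_force: 0.0
```

```bash
cat > k.py <<'E'
from r import *
print('---')
f=vision.grab_frame('side');W=cloud(f);hs=cv2.cvtColor(f['color'],cv2.COLOR_BGR2HSV)
x,y,z=W[...,0],W[...,1],W[...,2]
m=(x>.48)&(x<.55)&(y>.14)&(y<.22)&(z>.038)&(z<.056)&(hs[...,0]>45)&(hs[...,0]<75)&(hs[...,1]>100)
q=W[m]
if len(q)>5: print(len(q),q.mean(0),cv2.minEnclosingCircle((q[:,:2]*1000).astype(np.float32)))
for r in spotter.landmark_of('tare_key_top','side')[:2]: print(r['p'],px2w(f,*r['position'],.05))
for r in spotter.landmark_of('tare_well','side')[:2]: print(r['p'],px2w(f,*r['position'],.065))
print(monitor.get_state()['ee_pos'],monitor.get_state()['ft_force'])
E
python3 k.py| grep -A9 -E "side green|---"
```

```text
side green ridge 127 [0.5907 0.1892 0.0885] minrect [565.  197.2] [40.1 83.4] 68.5
side green plate 722 [0.5698 0.1881 0.0691] minrect [574.  185.1] [53.8 62.4] 4.0
side green key 189 [0.5178 0.181  0.0494] minrect [518.1 180.1] [29.4 26.8] 3.5
side red plate 90 [0.507  0.1043 0.0689] minrect [526.6 100.5] [52.2 42.7] 3.7
side console ((560.7012329101562, 144.8623809814453), (249.43777465820312, 321.6689147949219), 89.92208862304688)
side pan ((586.8680419921875, -96.9344482421875), (220.10403442382812, 206.4814910888672), 3.662339210510254)
---
189 [0.5178 0.1812 0.0497] ((517.80859375, 181.43763732910156), 16.01495933532715)
0.5 [0.5189 0.1843 0.05  ]
0.74 [0.5192 0.1815 0.065 ]
[0.5263 0.1825 0.0441] [ 0.369   0.7745 -0.4362]
```

The guard is fully open (56 mm). The key centre is at about (0.518, 0.1815). Now I'll centre over it and lower into the well.

send_rows(claw=[-1,-1,-1,-1,-1,-1,-1,-1,-1,-1], translation=[[4,0,0],[3,0,0],[0,0,0],[0,0,5],[0,0,6],[0,0,6],[0,0,5],[0,0,3],[0,0,0],[0,0,0]], twist=[0,0,0,0,0,0,0,0,0,0])

```text
t: 14.4
ee_pos: [0.5185, 0.182, 0.0186]
ee_rot: [[-0.998, -0.065, -0.0], [-0.065, 0.998, -0.0], [0.0, -0.0, -1.0]]
ft_force: [-0.1, 0.3, -0.3]
grip_width: 0.0
grasp_force: 0.0
```

send_rows(claw=[-1,-1,-1,-1,-1,-1,-1,-1,-1,-1], translation=[[0,0,1],[0,0,1],[0,0,1],[0,0,1],[0,0,1],[0,0,0.5],[0,0,0.5],[0,0,0],[0,0,0],[0,0,0]], twist=[0,0,0,0,0,0,0,0,0,0])

```text
t: 15.4
ee_pos: [0.5186, 0.182, 0.0128]
ee_rot: [[-0.998, -0.065, 0.0], [-0.065, 0.998, 0.0], [-0.0, 0.0, -1.0]]
ft_force: [-1.7, 0.2, 2.8]
grip_width: -0.0001
grasp_force: 1.3
```

send_rows(claw=[-1,-1,-1,-1,-1,-1,-1,-1,-1,-1], translation=[[0,0,1],[0,0,1],[0,0,1],[0,0,0.5],[0,0,0.5],[0,0,0.5],[0,0,0],[0,0,0],[0,0,0],[0,0,0]], twist=[0,0,0,0,0,0,0,0,0,0])

```text
t: 16.4
ee_pos: [0.5186, 0.182, 0.0084]
ee_rot: [[-0.998, -0.065, 0.0], [-0.065, 0.998, 0.0], [-0.0, 0.0, -1.0]]
ft_force: [-2.3, -0.4, 6.0]
grip_width: 0.0002
grasp_force: 3.2
```

send_rows(claw=[-1,-1,-1,-1,-1,-1,-1,-1,-1,-1], translation=[[0,0,0.5],[0,0,0.5],[0,0,0.5],[0,0,0],[0,0,0],[0,0,0],[0,0,0],[0,0,0],[0,0,0],[0,0,0]], twist=[0,0,0,0,0,0,0,0,0,0])

```text
t: 17.4
ee_pos: [0.5186, 0.182, 0.0083]
ee_rot: [[-0.998, -0.065, 0.001], [-0.065, 0.998, 0.0], [-0.001, -0.0, -1.0]]
ft_force: [-5.3, -1.4, 17.3]
grip_width: -0.0001
grasp_force: 8.9
```

It has bottomed out: z no longer changes and the force has risen to 17 N. I'll ease slightly and hold.

send_rows(claw=[-1,-1,-1,-1,-1,-1,-1,-1,-1,-1], translation=[[0,0,-0.5],[0,0,0],[0,0,0],[0,0,0],[0,0,0],[0,0,0],[0,0,0],[0,0,0],[0,0,0],[0,0,0]], twist=[0,0,0,0,0,0,0,0,0,0])

```text
t: 18.4
ee_pos: [0.5186, 0.182, 0.0083]
ee_rot: [[-0.998, -0.065, 0.001], [-0.065, 0.998, 0.0], [-0.001, 0.0, -1.0]]
ft_force: [-4.1, -1.1, 14.3]
grip_width: 0.0001
grasp_force: 7.0
```

send_rows(claw=[-1,-1,-1,-1,-1,-1,-1,-1,-1,-1], translation=[[0,0,0],[0,0,0],[0,0,0],[0,0,0],[0,0,-3],[0,0,-5],[0,0,-10],[0,0,-25],[0,0,-35],[0,0,-15]], twist=[0,0,0,0,0,0,0,0,0,0])

```text
t: 19.4
ee_pos: [0.52, 0.1823, 0.1032]
ee_rot: [[-0.998, -0.065, 0.003], [-0.065, 0.998, 0.001], [-0.003, 0.0, -1.0]]
ft_force: [0.6, -0.0, -0.8]
grip_width: -0.0002
grasp_force: 0.0
```

send_rows(claw=[-1,-1,-1,-1,-1,-1,-1,-1,-1,-1], translation=[[-15,0,0],[-25,0,0],[-30,0,0],[-20,0,0],[-11,0,0],[0,0,0],[0,0,10],[0,0,15],[0,0,10],[0,0,5]], twist=[0,0,0,0,0,0,0,0,0,0])

```text
t: 20.4
ee_pos: [0.6175, 0.1884, 0.0586]
ee_rot: [[-0.998, -0.065, -0.003], [-0.065, 0.998, -0.001], [0.003, -0.0, -1.0]]
ft_force: [-0.2, -0.2, 0.0]
grip_width: 0.0001
grasp_force: 0.0
```

```bash
python3 tip.py | grep -A9 -E "green|---"
```

```text
side green ridge 123 [0.5913 0.1893 0.0885] minrect [591.5 187.2] [10.1 42.5] 3.0
side green plate 711 [0.5698 0.1885 0.0691] minrect [573.9 185.6] [54.  61.7] 3.9
side green key 190 [0.5178 0.1809 0.0492] minrect [518.3 179.4] [28.7 29.5] 8.4
side red ridge 103 [0.5454 0.0962 0.0883] minrect [545.6  94.1] [10.  42.9] 4.3
side red plate 594 [0.5241 0.0946 0.0689] minrect [527.8  91.9] [53.6 62. ] 3.7
side console ((559.1613159179688, 147.23934936523438), (320.5127868652344, 249.65687561035156), 0.9065048098564148)
side pan ((571.59814453125, -98.27957916259766), (188.67234802246094, 208.71058654785156), 3.9370837211608887)
---
165
[[0.6091 0.1933 0.0958]
 [0.6281 0.1944 0.0962]
 [0.6106 0.194  0.0964]
 [0.6281 0.1938 0.0983]
 [0.6089 0.1933 0.0987]
 [0.6107 0.1927 0.1002]]
[0.6188 0.1885 0.0599] [ 0.8578 -0.4211  0.0491] 20.55
```

send_rows(claw=[-1,-1,-1,-1,-1,-1,-1,-1,-1,-1], translation=[[0,0,6],[0,0,5],[0,0,3],[0,0,0],[3,0,0],[3,0,0],[3,0,0],[3,0,0],[4,0,0],[4,0,0]], twist=[0,0,0,0,0,0,0,0,0,0])

```text
t: 21.55
ee_pos: [0.5995, 0.1873, 0.0464]
ee_rot: [[-0.998, -0.065, 0.001], [-0.065, 0.998, 0.0], [-0.001, 0.0, -1.0]]
ft_force: [0.7, -1.0, -0.3]
grip_width: -0.0001
grasp_force: 0.6
```

```bash
python3 tip.py | grep -A9 -E "green|---"
```

```text
side green ridge 122 [0.5825 0.1884 0.0884] minrect [582.8 187.2] [10.1 43.2] 4.2
side green plate 711 [0.5607 0.188  0.0691] minrect [565.  184.9] [53.8 61.5] 4.0
side green key 191 [0.5178 0.1811 0.0495] minrect [518.2 179.9] [28.6 28.7] 8.0
side red ridge 103 [0.5454 0.0958 0.0884] minrect [545.6  93.6] [ 9.8 44.7] 4.2
side red plate 592 [0.5243 0.0946 0.0689] minrect [527.8  92.1] [53.7 64.1] 3.5
side console ((554.7894287109375, 153.2810516357422), (321.7289123535156, 247.90875244140625), 3.4881982803344727)
side pan ((544.7495727539062, -99.52506256103516), (134.84124755859375, 207.38336181640625), 3.9210169315338135)
---
197
[[0.5923 0.1928 0.0819]
 [0.608  0.193  0.0846]
 [0.5905 0.1924 0.0846]
 [0.5886 0.1931 0.0859]
 [0.5907 0.1914 0.0861]
 [0.5881 0.1868 0.0864]]
[0.5988 0.1873 0.0463] [-0.1622 -0.737  -0.0587] 21.7
```

send_rows(claw=[-1,-1,-1,-1,-1,-1,-1,-1,-1,-1], translation=[[4,0,0],[5,0,0],[5,0,0],[5,0,0],[5,0,0],[5,0,0],[5,0,0],[4,0,0],[3,0,0],[2,0,0]], twist=[0,0,0,0,0,0,0,0,0,0])

```text
t: 22.7
ee_pos: [0.5561, 0.1844, 0.0462]
ee_rot: [[-0.998, -0.065, -0.0], [-0.065, 0.998, -0.0], [0.0, -0.0, -1.0]]
ft_force: [1.0, -0.6, 1.1]
grip_width: -0.0001
grasp_force: 0.5
```

send_rows(claw=[-1,-1,-1,-1,-1,-1,-1,-1,-1,-1], translation=[[1,0,0],[1,0,0],[0.5,0,0],[0.5,0,0],[0.5,0,0],[0.5,0,0],[0,0,0],[0,0,0],[0,0,0],[0,0,0]], twist=[0,0,0,0,0,0,0,0,0,0])

```text
t: 23.7
ee_pos: [0.5523, 0.1842, 0.0461]
ee_rot: [[-0.998, -0.065, -0.0], [-0.065, 0.998, 0.0], [0.0, 0.0, -1.0]]
ft_force: [0.6, -0.5, 0.3]
grip_width: 0.0006
grasp_force: 0.3
```

send_rows(claw=[-1,-1,-1,-1,-1,-1,-1,-1,-1,-1], translation=[[0.5,0,0],[0.5,0,0],[0.5,0,0],[0.5,0,0],[0,0,0],[0,0,0],[0,0,0],[0,0,0],[0,0,0],[0,0,0]], twist=[0,0,0,0,0,0,0,0,0,0])

```text
t: 24.7
ee_pos: [0.5515, 0.1841, 0.0463]
ee_rot: [[-0.998, -0.065, 0.002], [-0.065, 0.998, 0.0], [-0.002, 0.0, -1.0]]
ft_force: [6.2, 1.2, -3.0]
grip_width: -0.0
grasp_force: 2.6
```

```bash
python3 tip.py | grep -A9 -E "green|---"
```

```text
side green ridge 122 [0.5356 0.1853 0.0885] minrect [535.8 183.1] [ 9.8 43.9] 4.3
side green plate 709 [0.5139 0.1847 0.069 ] minrect [518.  181.9] [53.5 60.9] 4.0
side red ridge 14 [0.5411 0.1079 0.0884] minrect [541.  108.1] [ 1.9 12.6] 8.6
side red plate 520 [0.5208 0.095  0.069 ] minrect [523.7  91.7] [46.  61.6] 5.6
side console ((560.33203125, 145.00489807128906), (249.7281494140625, 320.81756591796875), 89.94506072998047)
side pan ((587.34912109375, -96.40534210205078), (220.11961364746094, 206.19894409179688), 3.954758405685425)
---
159
[[0.5438 0.189  0.0813]
 [0.5591 0.1915 0.0842]
 [0.5421 0.1891 0.0845]
 [0.5594 0.1901 0.0851]
 [0.5611 0.1904 0.0852]
 [0.5435 0.1909 0.0865]]
[0.5515 0.1842 0.0463] [ 5.786   0.6951 -3.3372] 24.85
```

The guard is at its stop: 6 N, with the plate centred at x 518, the same as the well. Now I'll back off and retract.

send_rows(claw=[-1,-1,-1,-1,-1,-1,-1,-1,-1,-1], translation=[[-2,0,0],[-4,0,0],[-4,0,0],[0,0,-10],[0,0,-25],[0,0,-40],[0,0,-40],[0,0,-20],[0,0,0],[0,0,0]], twist=[0,0,0,0,0,0,0,0,0,0])

```text
t: 25.85
ee_pos: [0.5603, 0.1848, 0.1816]
ee_rot: [[-0.998, -0.065, 0.001], [-0.065, 0.998, 0.0], [-0.001, 0.0, -1.0]]
ft_force: [-0.4, -0.9, -0.9]
grip_width: -0.0
grasp_force: 0.0
```

```bash
python3 r.py | grep -E "green|red"; python3 -c "
from h import *
f=vision.grab_frame('side');cv2.imwrite('pics/end.png',f['color'])"
```

```text
top red ridge 86 [0.5452 0.0943 0.0899] minrect [545.7  93.8] [10.9 41.5] 3.6
top red plate 492 [0.5231 0.0915 0.0702] minrect [526.9  92. ] [54.8 59.9] 3.9
side green ridge 123 [0.5356 0.1851 0.0885] minrect [535.8 182.5] [ 9.8 43.8] 4.3
side green plate 735 [0.5146 0.1843 0.069 ] minrect [518.  181.7] [53.6 61.2] 4.0
side red ridge 105 [0.5453 0.0965 0.0883] minrect [545.6  93.7] [ 9.9 44. ] 3.9
side red plate 596 [0.5243 0.0948 0.0691] minrect [527.8  91.5] [53.5 63.7] 3.7
```

View pics/end.png

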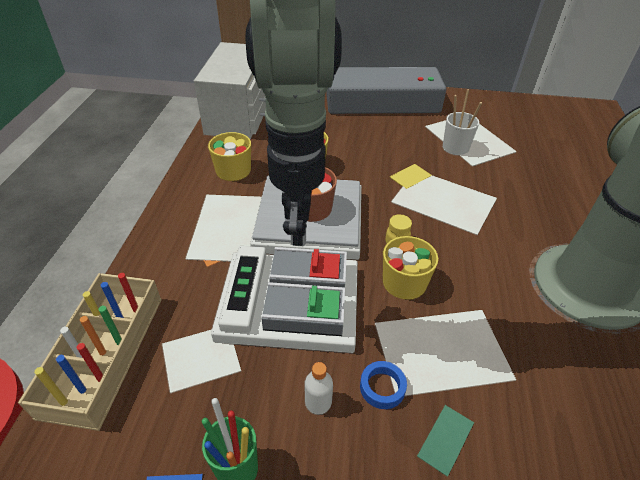

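The green guard is shut at (322,300). The red guard, the pot and everything else are unmoved, and the gripper is clear above.

```bash
python3 -c "
from workcell import ticket
print(ticket.job_done())"
```

```text
the job is handed in; nothing more can be done
None
```

The job is handed in: green guard pushed fully open, tare key held fully down for over a second and risen again, guard pushed fully shut, with the red guard unmoved and the pot and other things still in place in the final picture (an early pass missed the ridge because the fingertip sits about 35 mm above the reported position).

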